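# Sweep the leftover components off the assembly board into the orange tray

### The job

Clear the assembly board: with the fingers, sweep the four leftover components (two blue relays, the black knob and the aluminium heatsink) along the green mat and off the end of the board into the empty orange tray, so that all four finally lie in it. Only push them: do not pinch, press down on or pick up any of them. Leave the breadboard circuit, the roll of tape and the grey tool tray where they are, and do not push the orange tray away.

Things in the scene. Friction and masses are not known exactly. Their poses are not given: they have to be found in the camera images.
- board: Fixed plywood board, 284 mm (its x, away from the robot) by 360 mm (its y), yawed up to 15 degrees. Origin: centre of its underside, on the table. Its top, a flat green cutting mat at z = 46 mm, runs out to both y ends without a rim; battens 12 mm wide, 8 mm above the mat, line the near and far (x) edges.
- parts_tray: Empty loose orange tray, 140 mm (x) by 110 mm (y), 40 mm high, walls and floor 4 mm, 0.35 kg. Origin: centre of its underside; axes parallel to the board's. It stands 2 mm off one y end of the board (left or right, anywhere along it), its rim 6 mm below the mat: what is pushed over that end drops in. Beside it the end is open to the table.
- tool_tray: Bystander: grey tray of the same size as the orange one, holding two screwdrivers and small pliers, at the board's other y end; loose. Origin at the centre of its underside, axes parallel to the board's. Leave it.
- relay_a: Origin at the centre of a blue relay, a loose block 19 x 15.5 x 15.5 mm, 10 to 18 g. All four components start flat on the mat at any yaw, within 30 mm of the board's y axis and 130 mm of its centre along y, centres at least 60 mm apart.
- relay_b: Origin at the centre of the other blue relay, the same as relay_a.
- knob: Origin at the centre of the black control knob, 22 mm across at its foot, 16 mm high, standing on its foot; 13 to 23 g.
- heatsink: Origin at the centre of the finned aluminium heatsink, 24 x 22 x 16 mm; 15 to 27 g.
- breadboard: Bystander: white breadboard 54 mm (its x) x 82 mm (its y) x 10 mm with a half-built circuit and jumper wires up to 30 mm high, loose on the mat beside the far (+x) batten. Origin at the centre of its underside. Leave it.
- tape_roll: Bystander: roll of red insulating tape lying flat on the mat beside the near (-x) batten, 46 mm across, 19 mm high, loose. Origin at the centre of its underside. Leave it.

How it is judged:
By the outcome, as a careful person would: the job done as asked, in the order asked, and still so for the second after the job is handed in, with the robot touching nothing.
It also fails if it takes over 64 s, if anything falls off the work surface, if the arm or the gripper's body presses on something with over 40 N, if the wrist force passes 120 N, or if a joint passes its speed limit or range.

### The arm

A 6-joint arm with a two-finger parallel gripper is mounted at the origin on the work surface. World frame = base frame: x ahead of the robot, y to its left, z up, the work surface at z = 0. Lengths are in m, angles in rad, forces in N, time in s.
With the tool pointing down it reaches from about 0.275 to 0.875 m from the base axis. Payload 12.5 kg.
Tool frame: the origin (TCP) lies at the very end of the fingers, on their centre line; the grasp point (between the pads) lies 19 mm behind it; z points along the fingers, y is the line along which they close (so a half turn about z gives the same grasp; the last joint's range is limited). The gripper opens to 85 mm and grips with 20 to 120 N. Pads are 22 mm wide; open, the fingers measure 114 mm over their backs; the gripper's body (76 mm by 85 mm) begins 54 mm behind the grasp point. The pads swing forward as they close: fully open they stand 13 mm farther back than shut.
Start: joints at [1.256, 0.351, 1.652, -0, 1.139, -0.085], TCP at [0.125, 0.536, 0.231] pointing down, gripper open.
Joint ranges: [-2.75, 2.75], [-0.79, 2.1], [0.01, 2.65], [-1.57, 4.71], [0.07, 3.14], [-2.87, 2.87]. Speed limits (rad/s): [2.22, 2.22, 2.79, 3.14, 3.14, 3.14].

### API

Orientations are given as a 3x3 rotation matrix whose columns are the frame's x, y, z axes.
In Python, from bench import manip gives the robot as it stands. Calls block until the motion is done:
- manip.move_ptp(position, orientation): joint-space move of the TCP to a pose.
- manip.move_l(position, attitude=None, max_speed=0.15): straight line of the TCP; attitude=None keeps the orientation; max_speed is the mean speed in m/s.
- manip.move_j(angles): joint-space move.
- manip.set_gripper(opening, effort=None): opening from 0.0 (shut) to 1.0 (fully open); effort is the grip in N (None keeps the last); returns when the fingers have stopped.
- manip.dwell(seconds).
- manip.inverse_kinematics(position, orientation): joint angles nearest the present ones, or None.
- manip.grab_frame(name): name is "scene" or "side" or "wrist"; returns (picture, depth): 420x560x3 uint8, red, green, blue; 420x560 float32, m along the optical axis (not along the pixel's ray), 0 where there is no reading.
- manip.get_calibration(name): a dict with "camera_matrix" (3x3 intrinsics, pixels), "R" (3x3) and "t" (3): a world point X has camera coordinates R X + t. Camera axes: x right, y down, z forward; pixel columns grow to the right and rows downward; lengths in m; the calibration is good to about 2 mm. A picture is of the moment at which its call begins: read the wrist's pose just before it. get_calibration takes no time and is no camera call; for the wrist camera it gives the pose at the moment of the call.
A pose or a line that the arm cannot do raises manip.Unreachable and nothing moves.
- manip.sign_off(): hands the job in; it is judged then, once.
Trained networks look in the newest picture that a camera, given by its name, has taken for a name from the list of things; names that differ only in an ending like _2 or _b are one class to them, and where a whole thing is asked for, a point or a joint stands for the part that bears it (a point fixed in the world has none). Each returns a list of dicts, best first, with "confidence" (0 to 1); they miss things now and then, are a little off and sometimes report something else, mostly with a low value. They report only what shows in the picture. A call takes as long as a camera call.
- manip.look_for(camera, name): "at" ([x, y, z] in m, in world coordinates, good to about 4 mm: the middle of the surface that is visible of it).
Readings, each from a call of its own:
- manip.current_time(): time.
- manip.current_qpos(): joint angles.
- manip.current_joint_vel(): joint speeds.
- manip.current_joint_torque(): joint torques, N m.
- manip.current_ee_pos(): TCP position.
- manip.current_tcp_rot(): TCP orientation.
- manip.current_force(): force on the tool from outside, world axes, zero at the start.
- manip.current_ft_torque(): the same for the moment, N m.
- manip.current_grip_width(): opening from 0.0 (shut) to 1.0 (fully open).
- manip.current_grip_force(): force on a finger pad.
Only numpy, scipy, OpenCV 4.12 (cv2) and the standard library are available. Lean on these libraries where they do the work, as an engineer would, in place of code of your own. Each camera call takes 0.05 s, during which the arm holds its last target. There are 200 camera calls.

## Working session

There is one attempt and no reset: what is moved stays moved. The work goes in short steps, each a Python script; the robot and the scene stay as the last script left them, time stands still between calls to the robot, and variables do not carry over. Pictures are saved under pics/ and viewed, at most 10 in all, crops included, and the job is handed in when it is done.

```bash
mkdir -p pics; ls
python3 - <<'E'
from bench import manip
import cv2,numpy as np
ims=[]
for c in ["scene","side"]:
    p,d=manip.grab_frame(c); cv2.imwrite(f"pics/{c}0.png",p[:,:,::-1]); np.savez(f"{c}0.npz",p=p,d=d,**manip.get_calibration(c))
    for n in ["board","parts_tray","tool_tray","relay_a","knob","heatsink","breadboard","tape_roll"]:
        print(c,n,[(np.round(r["at"],3).tolist(),round(r["confidence"],2)) for r in manip.look_for(c,n)][:4])
print(manip.current_time())
E
```

```text
pics
scene board [([0.6, -0.06, 0.044], 0.98)]
scene parts_tray [([0.576, -0.249, 0.005], 0.56)]
scene tool_tray [([0.564, 0.249, 0.019], 0.91)]
scene relay_a [([0.578, 0.098, 0.058], 0.59), ([0.584, -0.144, 0.062], 0.45)]
scene knob [([0.573, 0.032, 0.058], 0.65)]
scene heatsink [([0.565, -0.052, 0.06], 0.72)]
scene breadboard [([0.668, 0.039, 0.056], 0.63)]
scene tape_roll [([0.462, -0.018, 0.064], 0.59)]
side board [([0.55, 0.04, 0.044], 0.97)]
side parts_tray [([0.581, -0.29, 0.003], 0.87), ([0.654, 0.054, 0.057], 0.44)]
side tool_tray [([0.566, 0.224, 0.014], 0.78)]
side relay_a [([0.574, 0.11, 0.062], 0.53), ([0.581, -0.135, 0.06], 0.47)]
side knob [([0.581, -0.29, 0.006], 0.72), ([0.565, 0.042, 0.056], 0.43)]
side heatsink [([0.567, 0.221, 0.016], 0.75), ([0.56, -0.051, 0.059], 0.66)]
side breadboard [([0.653, 0.054, 0.058], 0.69)]
side tape_roll [([0.459, -0.012, 0.06], 0.7)]
0.9
```

View pics/scene0.png

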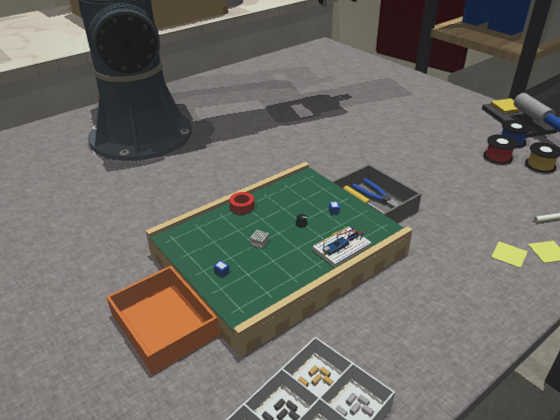

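View pics/side0.png

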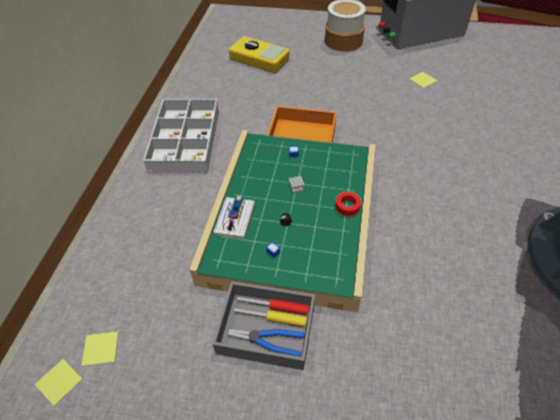

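The scene picture shows the orange tray at the -y end of the board (about 165,315) and the grey tray at +y. The relays are at (221,268) and (334,207), the heatsink at (259,239), the knob at (301,220), the tape at (242,202) and the breadboard at (342,245). The side picture agrees with this. Next I'll measure from the depth.

```bash
cat > seg.py <<'E'
import numpy as np,cv2
def cloud(d,K,R,t):
    v,u=np.mgrid[:d.shape[0],:d.shape[1]]
    P=np.stack([(u-K[0,2])/K[0,0]*d,(v-K[1,2])/K[1,1]*d,d],-1)
    return (P-t)@R
E
python3 - <<'E'
from seg import *
for c in ["scene","side"]:
    f=np.load(c+"0.npz"); P=cloud(f["d"],f["camera_matrix"],f["R"],f["t"]); X=P
    h=cv2.cvtColor(f["p"],cv2.COLOR_RGB2HSV).astype(int); H,S,V=h[...,0],h[...,1],h[...,2]
    box=(X[...,0]>.35)&(X[...,0]<.85)&(abs(X[...,1])<.45)&(f["d"]>0)
    g=box&(H>60)&(H<95)&(S>80)&(abs(X[...,2]-.046)<.006)
    r=cv2.minAreaRect(X[g][:,:2].astype(np.float32)); print(c,"mat",r,np.median(X[g][:,2]))
    M=np.array(r[0]); a=np.deg2rad(r[2]); a=(a+np.pi/4)%(np.pi/2)-np.pi/4
    B=np.array([[np.cos(a),-np.sin(a)],[np.sin(a),np.cos(a)]]); print("yaw",np.rad2deg(a))
    o=box&(H>4)&(H<14)&(S>160)&(X[...,1]<M[1]-.15)
    L=(X[...,:2]-M)@B
    rim=o&(X[...,2]>.034)
    print("tray rim local",np.percentile(L[rim],[1,50,99],axis=0).round(3).tolist(), np.percentile(L[o],[.5,99.5],axis=0).round(3).tolist())
    print("tray end zone", L[o][:,1].max())
    m=box&(X[...,2]>.0515)&(abs(L[...,0])<.125)&(abs(L[...,1])<.18)
    n,lab,st,ce=cv2.connectedComponentsWithStats(m.astype(np.uint8))
    for i in range(1,n):
        if st[i,4]>25:
            q=lab==i; print(ce[i].round(),st[i,4],"L",L[q].min(0).round(3),L[q].max(0).round(3),"W",X[q].mean(0).round(3),"z",X[q][:,2].max().round(3))
E
```

```text
scene mat ((0.5550362467765808, -0.011063352227210999), (0.3615836799144745, 0.2583765387535095), 89.40816497802734) 0.04502727290359605
yaw -0.5918350219726639
tray rim local [[-0.046, -0.292], [0.043, -0.244], [0.094, -0.183]] [[-0.045, -0.292], [0.093, -0.183]]
tray end zone -0.1807177912111739
[242. 201.] 380 L [-0.124 -0.029] [-0.073  0.017] W [ 0.461 -0.018  0.06 ] z 0.067
[334. 206.] 90 L [0.008 0.105] [0.031 0.125] W [0.578 0.103 0.058] z 0.062
[301. 219.] 90 L [0.002 0.037] [0.019 0.056] W [0.567 0.034 0.059] z 0.064
[341. 244.] 1026 L [0.074 0.014] [0.125 0.099] W [0.659 0.04  0.058] z 0.075
[260. 238.] 196 L [-0.01  -0.055] [ 0.02  -0.025] W [ 0.562 -0.053  0.059] z 0.063
[221. 268.] 147 L [ 0.015 -0.139] [ 0.037 -0.12 ] W [ 0.581 -0.142  0.058] z 0.063
side mat ((0.5606983304023743, -0.010243520140647888), (0.36197298765182495, 0.25829964876174927), 89.21194458007812) 0.045300265722399036
yaw -0.7880554199218872
tray rim local [[-0.048, -0.291], [0.007, -0.289], [0.078, -0.277]] [[-0.051, -0.293], [0.086, -0.216]]
tray end zone -0.20503064854310285
[293. 150.] 78 L [ 0.011 -0.14 ] [ 0.029 -0.119] W [ 0.579 -0.138  0.059] z 0.062
[296. 182.] 141 L [-0.015 -0.057] [ 0.014 -0.025] W [ 0.559 -0.05   0.058] z 0.063
[348. 203.] 403 L [-0.125 -0.03 ] [-0.08   0.018] W [ 0.458 -0.012  0.061] z 0.067
[234. 216.] 1106 L [0.069 0.015] [0.123 0.099] W [0.656 0.049 0.058] z 0.076
[285. 217.] 96 L [-0.006  0.037] [0.013 0.056] W [0.565 0.038 0.059] z 0.064
[273. 248.] 119 L [0.001 0.106] [0.024 0.128] W [0.574 0.108 0.059] z 0.063
```

```bash
cat > push.py <<'E'
from bench import manip
import numpy as np
a=np.deg2rad(-.7); bx=np.array([np.cos(a),np.sin(a),0]); by=np.array([-np.sin(a),np.cos(a),0]); z=np.array([0,0,-1.])
def Rs(s): y=s*bx; return np.stack([np.cross(y,z),y,z],1)
s=min((1,-1),key=lambda s:np.inf if (q:=manip.inverse_kinematics([.57,0,.12],Rs(s))) is None else abs(q[5]))
R=Rs(s)
def push(x,y,back,endy=-.209,zz=.050,speed=.1):
    p=np.array([x,y,0])+back*by; e=p+by*(endy-p[1])/by[1]
    up=lambda q,h:np.append(q[:2],h)
    manip.move_ptp(up(p,.105),R); manip.move_l(up(p,zz),max_speed=.1)
    f0=manip.current_force()
    manip.move_l(up(e,zz),max_speed=speed); manip.dwell(.3)
    print(manip.current_time(),f0.round(1) if hasattr(f0,'round') else f0,manip.current_force())
    manip.move_l(up(e,.105),max_speed=.2)
E
python3 - <<'E'
from push import *
import cv2
print(s,manip.inverse_kinematics([.57,0,.12],R))
manip.set_gripper(.12); print(manip.current_grip_width())
manip.move_ptp([.58,-.107,.16],R)
push(.580,-.140,.033)
p,d=manip.grab_frame("side"); cv2.imwrite("pics/s1.png",p[:,:,::-1])
E
```

```text
1 [-8.16697058e-02  5.22280374e-01  1.69476753e+00 -4.44089210e-16
  9.24544746e-01 -6.94524010e-02]
0.12106582809304588
6.8833 [ 0.  -0.3 -0.4] [ 0.05829083  0.0478803  -0.2685575 ]
```

View pics/s1.png

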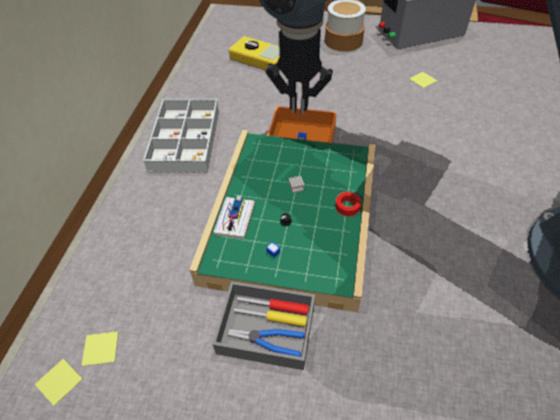

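The first relay is in the orange tray (302,135) and nothing else has moved. Next is the heatsink, then the knob.

Run:
```python
from push import *
import cv2
push(.5605,-.0515,.036)
push(.566,.036,.032)
p,d=manip.grab_frame("side"); cv2.imwrite("pics/s2.png",p[:,:,::-1])
```

```text
11.2417 [ 0.2 -0.1  0. ] [-0.09295332  0.46035965  0.12294851]
16.6583 [-0.5 -0.5  0.1] [0.83340147 0.8034312  0.34576257]
```

View pics/s2.png

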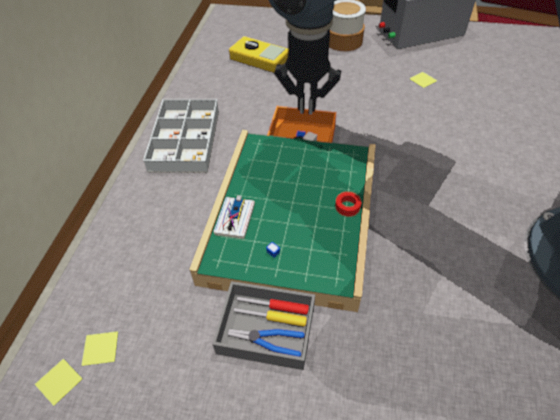

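The mat is now clear apart from the second relay at (272,249), and the relay and heatsink show in the tray at about (303,135). I'll push the last relay, then check from the scene camera and the wrist camera.

Run:
```python
from push import *
import cv2
push(.576,.1055,.034)
manip.move_l([.56,-.23,.34],max_speed=.25)
w,_=manip.grab_frame("wrist")
manip.move_ptp([.50,.0,.30],R)
p,d=manip.grab_frame("scene")
for n in ["relay_a","knob","heatsink","parts_tray"]: print(n,[(np.round(r["at"],3).tolist(),round(r["confidence"],2)) for r in manip.look_for("scene",n)][:3])
cv2.imwrite("pics/w3.png",w[:,:,::-1]); cv2.imwrite("pics/s3.png",p[:,:,::-1])
print(manip.current_time())
```

```text
23.0833 [-0.3 -0.1  0.1] [0.15439125 0.19852049 0.25857011]
relay_a [([0.583, -0.241, 0.02], 0.61), ([0.559, -0.212, 0.018], 0.45)]
knob [([0.588, -0.221, 0.016], 0.5)]
heatsink [([0.56, -0.229, 0.018], 0.61)]
parts_tray [([0.583, -0.253, 0.014], 0.61)]
25.85
```

View pics/w3.png

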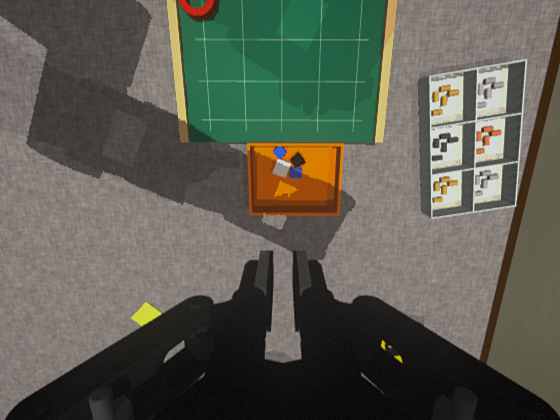

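View pics/s3.png

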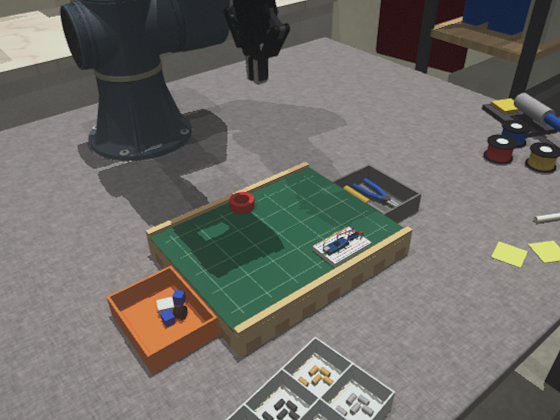

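All four components lie in the orange tray: in the scene picture they are around (170,307), and in the wrist picture around (287,163). The mat is clear, and the tape, breadboard and both trays haven't moved.

```bash
python3 -c "
from bench import manip
print(manip.sign_off())"
```

```text
the job is handed in; nothing more can be done
None
```

I swept both relays, the knob and the heatsink into the orange tray by pushing only; the tape, breadboard and both trays stayed in place, and I handed the job in at about 26 s.

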